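Put swapped digestion vessels back into their own heating wells

TASK

The four digestion vessels stand in the wrong heating wells: move each into the well whose collar has the colour of its cap, standing upright and fully down on the well's floor, so that the grey spare well is empty at the end. They hold hot acid, so keep them upright, set them down gently rather than dropping them, and never put one on the bench: on the way, park it in whichever well is free. Leave the amber jar where it stands.

Things in the scene. Friction and masses are not known exactly. Their poses are not given: they have to be found in the camera images.
- vessel_red: Digestion vessel, loose, upright: a white round body 40 mm in diameter and 80 mm tall under a red screw cap 44 mm in diameter and 30 mm tall (fixed on); 110 mm tall in all, about 0.15 kg. Origin at the centre of its underside, z axis up to the cap. At the start it stands in a well that is not its own.
- vessel_blue: Digestion vessel, loose, upright: a white round body 40 mm in diameter and 80 mm tall under a blue screw cap 44 mm in diameter and 30 mm tall (fixed on); 110 mm tall in all, about 0.15 kg. Origin at the centre of its underside, z axis up to the cap. At the start it stands in a well that is not its own.
- vessel_yellow: Digestion vessel, loose, upright: a white round body 40 mm in diameter and 80 mm tall under a yellow screw cap 44 mm in diameter and 30 mm tall (fixed on); 110 mm tall in all, about 0.15 kg. Origin at the centre of its underside, z axis up to the cap. At the start it stands in a well that is not its own.
- vessel_green: Digestion vessel, loose, upright: a white round body 40 mm in diameter and 80 mm tall under a green screw cap 44 mm in diameter and 30 mm tall (fixed on); 110 mm tall in all, about 0.15 kg. Origin at the centre of its underside, z axis up to the cap. At the start it stands in a well that is not its own.
- well_red: The red heating well, fixed to the bench: an aluminium disc 96 mm in diameter and 12 mm thick, and on it a red round collar of 84 mm outer and 62 mm inner diameter that reaches to 36 mm above the bench. Origin at the centre of its underside; the cup's floor is 12 mm above the origin, the mouth 36 mm above it.
- well_blue: The blue heating well, fixed to the bench: an aluminium disc 96 mm in diameter and 12 mm thick, and on it a blue round collar of 84 mm outer and 62 mm inner diameter that reaches to 36 mm above the bench. Origin at the centre of its underside; the cup's floor is 12 mm above the origin, the mouth 36 mm above it.
- well_yellow: The yellow heating well, fixed to the bench: an aluminium disc 96 mm in diameter and 12 mm thick, and on it a yellow round collar of 84 mm outer and 62 mm inner diameter that reaches to 36 mm above the bench. Origin at the centre of its underside; the cup's floor is 12 mm above the origin, the mouth 36 mm above it.
- well_green: The green heating well, fixed to the bench: an aluminium disc 96 mm in diameter and 12 mm thick, and on it a green round collar of 84 mm outer and 62 mm inner diameter that reaches to 36 mm above the bench. Origin at the centre of its underside; the cup's floor is 12 mm above the origin, the mouth 36 mm above it.
- well_spare: The spare heating well, fixed to the bench: an aluminium disc 96 mm in diameter and 12 mm thick, and on it a grey round collar of 84 mm outer and 62 mm inner diameter that reaches to 36 mm above the bench. Origin at the centre of its underside; the cup's floor is 12 mm above the origin, the mouth 36 mm above it. Empty at the start. The five wells stand at least 120 mm apart, centre to centre.
- jar: Bystander: a low amber glass jar with a white cap, 54 mm in diameter, 70 mm tall, standing loose on the bench among the wells. Origin at the centre of its underside. (Farther out stand a clear beaker, 85 mm tall, to the robot's right, and a grey power box, 120 mm tall, to its left; neither is needed.)
There are look-alikes about, which are no part of the job. What is shaped like the well_yellow but purple is not meant.

How it is judged:
At the end, for the whole second after the job is handed in: Every vessel stands in the well of its cap's colour: within 14 mm of the well's centre, its underside within 4 mm of the cup's floor, tilted less than 0.1 rad and at rest (under 0.02 m/s); the amber jar is within 30 mm of where it was (horizontal distance between vessel_red and well_red below 0.014 m and z of vessel_red in the frame of well_red between 0.008 and 0.016 m and angle between each of vessel_red, vessel_blue, vessel_yellow, vessel_green's own z axis and vertical below 0.1 rad and linear speed of each of vessel_red, vessel_blue, vessel_yellow, vessel_green below 0.02 m/s and horizontal distance between vessel_blue and well_blue below 0.014 m and z of vessel_blue in the frame of well_blue between 0.008 and 0.016 m and horizontal distance between vessel_yellow and well_yellow below 0.014 m and z of vessel_yellow in the frame of well_yellow between 0.008 and 0.016 m and horizontal distance between vessel_green and well_green below 0.014 m and z of vessel_green in the frame of well_green between 0.008 and 0.016 m and distance of jar from where it was at the start of the episode below 0.03 m); the robot touches nothing.
It fails at once if a vessel stands or lies on the bench (its foot lower than the floor of a well) (height (world z) of any of vessel_red, vessel_blue, vessel_yellow, vessel_green below 0.006 m).
It fails at once if a vessel is tipped more than about 35 degrees from upright (angle between any of vessel_red, vessel_blue, vessel_yellow, vessel_green's own z axis and vertical above 0.6 rad).
It fails at once if a vessel is dropped (falls freely more than about 25 mm) or knocked flying ((linear speed of vessel_red above 0.7 m/s and contact force between the fingers and vessel_red below 0.05 N) or (linear speed of vessel_blue above 0.7 m/s and contact force between the fingers and vessel_blue below 0.05 N) or (linear speed of vessel_yellow above 0.7 m/s and contact force between the fingers and vessel_yellow below 0.05 N) or (linear speed of vessel_green above 0.7 m/s and contact force between the fingers and vessel_green below 0.05 N)).
It fails at once if the amber jar is pushed more than 30 mm from its place (distance of jar from where it was at the start of the episode above 0.03 m).
It also fails if it takes over 141 s, if anything falls off the work surface, if the arm or the gripper's body presses on something with over 40 N, if the wrist force passes 120 N, or if a joint passes its speed limit or range.

ROBOT

A 6-joint arm with a two-finger parallel gripper is mounted at the origin on the work surface. World frame = base frame: x ahead of the robot, y to its left, z up, the work surface at z = 0. Lengths are in m, angles in rad, forces in N, time in s.
With the tool pointing down it reaches from about 0.375 to 0.75 m from the base axis. Payload 9 kg.
Tool frame: the origin (TCP) lies midway between the tips of the shut fingers; the grasp point (between the pads) lies 19 mm behind it; z points along the fingers, x is the direction in which the jaws open and shut, and the axes are right-handed (so a half turn about z gives the same grasp; the last joint's range is limited). The gripper opens to 85 mm and grips with 20 to 120 N. Pads are 22 mm wide; open, the fingers measure 114 mm over their backs; the gripper's body (76 mm by 85 mm) begins 54 mm behind the grasp point. The pads swing forward as they close: fully open they stand 13 mm farther back than shut.
Start: joints at [1.062, 0.104, 0.097, 1.564, 0, 1.353], TCP at [0.172, 0.575, 0.231] pointing down, gripper open.
Joint ranges: [-2.99, 2.99], [-0.84, 1.86], [-1.1, 1.16], [-1.84, 2.11], [-1.51, 1.56], [-3.14, 3.14]. Speed limits (rad/s): [2.22, 2.22, 2.57, 3.14, 3.14, 3.14].

INTERFACE

Orientations are given as a rotation vector (axis times angle).
In Python, from workcell import robot gives the robot as it stands. The module is installed in compiled form; this text tells all that it offers.
- The arm moves only by the tool carry_out, never from a script. Its argument "motion" is a list of rows, each a list of 3 entries, a list of its own where there are three numbers: the shift along the world's x, y, z scaled (see below), then the turn, a rotation vector about the world's x, y, z scaled (see below), then the gripper command: -1 is shut, 1 is fully open, values between are in proportion. In form: [[[dx, dy, dz], [rx, ry, rz], hand], ...]. A call has 1 to 12 rows; each row is the pose to reach, as a shift and turn from the pose commanded when the call began, turning the shorter way round; what a row does not reach only later rows make up. The controller multiplies each number of a shift by 30 cm and each number of a turn by 360 degrees. A row lasts 1/8 s, in which the tool goes at most 62.5 mm and 10.7 degrees, less where a joint would pass 70% of its speed; a pose out of reach is approached as far as the arm can. A call with a number of a shift or a turn outside -1 to 1 is refused whole. A call with a gripper value outside its range is refused whole. The fingers move at their own pace and stop on an object; "newtons" is the grip in N (left out, the last holds). Time passes only in rows, so rows that repeat a pose let the fingers close. It gives the time, the measured TCP pose, the force and the opening at its end, in the units of the state.
- robot.state(): the state, without advancing time (a new reading comes with each control period).
- robot.camera(name): name is "side" or "top" or "wrist"; returns a dict with "pixels" (480x640x3 uint8, red, green, blue), "fx", "fy", "cx", "cy" (pixels), "T" (4x4, takes a point from camera to world coordinates). Camera axes: x right, y up, looking along -z (the intrinsics and any distortion apply to the point x, -y, -z); pixel columns grow to the right and rows downward; lengths in m; the calibration is good to about 2 mm. The wrist camera is an equidistant fisheye: a pixel r from the principal point sees the ray r / f radians off the axis. A picture is of the moment at which its call begins. There is no depth.
- robot.hand_in(): hands the job in, once; it reports no verdict.
Trained networks look in a picture, given as the dict that the camera call returned (one of the last four; its "shot" number tells which), for a name from the list of things; names that differ only in an ending like _2 or _b are one class to them, and where a whole thing is asked for, a point or a joint stands for the part that bears it (a point fixed in the world has none). Each returns a list of dicts, best first, with "score" (0 to 1); they miss things now and then, are a little off and sometimes report something else, mostly with a low value. They report only what shows in the picture. A call takes as long as a camera call. They do not tell look-alikes from the thing itself.
- robot.look_for(picture, name): "centre" ([x, y, z] in m, in the coordinates of the camera as it stood for that picture, good to about 4 mm: the middle of the surface that is visible of it).
- robot.masks_of(picture, name): "pixels" (480x640 bool, what is visible of it).
- robot.mark_of(picture, name): "centre" ([x, y, z] in m, in the coordinates of the camera as it stood for that picture, good to about 4 mm: a listed point, or the origin of a listed thing).
The state is a dict: "clock": time; "joint_positions": joint angles; "qvel": joint speeds; "effort": joint torques, N m; "ee_pos": TCP position; "eef_rot": TCP orientation; "wrist_force": force on the tool from outside, world axes, zero at the start; "torque": the same for the moment, N m; "grip_width": finger opening in m.
Only numpy, scipy, OpenCV 4.12 (cv2) and the standard library are available. Lean on these libraries where they do the work, as an engineer would, in place of code of your own. Each camera call takes 0.05 s, during which the arm holds its last target.

## Working session

There is one attempt and no reset: what is moved stays moved. The work goes in short steps, Python scripts to look and compute and a tool call to move; the robot and the scene stay as the last step left them, time stands still between calls to the robot, and variables do not carry over. Pictures are saved under pics/ and viewed, and the job is handed in when it is done.

Besides the shell and the picture viewer there is one more tool, called after "Emit:" as name(argument=value, ...), one argument or row to a line, values as JSON. carry_out: Moves the arm, as the interface text tells. Shifts and turns lie within -1 to 1; 1 stands for 30 cm of shift or 360 degrees of turn. Its arguments: {"type":"object","properties":{"motion":{"type":"array"},"newtons":{"type":"number"}},"required":["motion"]}

```bash
mkdir -p pics; python3 - <<'E'
from workcell import robot
import cv2
s=robot.state(); print(s)
for n in ["top","side"]:
    p=robot.camera(n); cv2.imwrite(f"pics/{n}0.png",p["pixels"][:,:,::-1]); print(n,p["fx"],p["fy"],p["cx"],p["cy"],p["T"],[k for k in p])
E
```

```text
{'clock': 0.0, 'joint_positions': array([1.06226880e+00, 1.04719762e-01, 9.64432380e-02, 1.56391042e+00,
       9.76505940e-06, 1.35309122e+00]), 'qvel': array([ 0.00010738,  0.00016593,  0.00018838, -0.0002137 , -0.00080128,
       -0.00094855]), 'effort': array([-1.18742078e-03, -5.56934810e+01,  5.03651476e+01,  1.69736316e-02,
       -3.55793891e-04, -3.48953267e-05]), 'ee_pos': array([0.17186147, 0.57449642, 0.23049603]), 'eef_rot': array([ 2.51943211e+00,  1.87577651e+00, -1.99841666e-03]), 'wrist_force': array([ 0.14958725,  0.39648904, -0.05938699]), 'torque': array([ 0.01068637,  0.00437461, -0.03244733]), 'grip_width': 0.08529815333041017}
top 591.558770370116 591.558770370116 327.85632038436967 233.31245541953103 [[ 0.02126523  0.99709374 -0.07315646  0.38406576]
 [-0.99950514  0.01950606 -0.02467775 -0.00628335]
 [-0.02317903  0.07364504  0.99701512  1.15535478]
 [ 0.          0.          0.          1.        ]] ['pixels', 'fx', 'fy', 'cx', 'cy', 'T', 'shot']
side 478.4320557659257 478.4320557659257 320.7481623635946 237.34298113786818 [[ 0.96120075  0.20468925 -0.18492004  0.30990383]
 [-0.27583727  0.71959826 -0.63725359 -0.52857012]
 [ 0.00262918  0.66353647  0.74813932  0.64744691]
 [ 0.          0.          0.          1.        ]] ['pixels', 'fx', 'fy', 'cx', 'cy', 'T', 'shot']
```

View pics/top0.png

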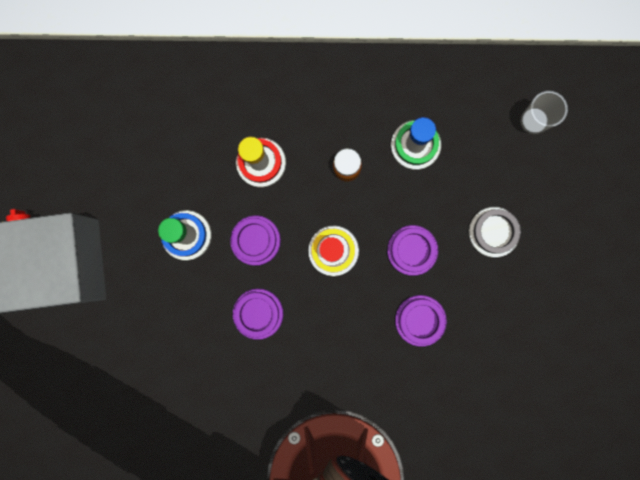

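View pics/side0.png

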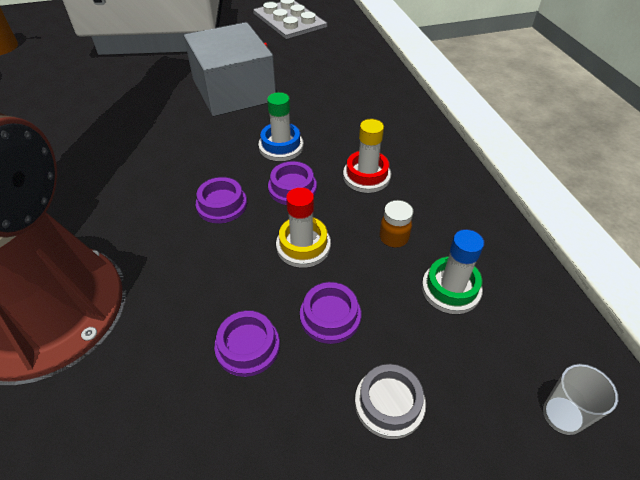

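The top view shows these wells, with the vessel standing in each:
- Red well (260,162): yellow vessel.
- Green well (416,145): blue vessel.
- Blue well (185,235): green vessel.
- Yellow well (333,250): red vessel.
- Grey spare well (495,232): empty.

The four purple rings at (255,240), (412,250), (258,314) and (421,320) are look-alikes. The jar is at (347,163). The arrangement is two swaps, so it takes 6 moves. Next I'll measure the positions.

```bash
cat > h.py <<'E'
from workcell import robot
import cv2, numpy as np
def ray(p,u,v,z):
    T=p["T"]; d=T[:3,:3]@np.array([(u-p["cx"])/p["fx"],-(v-p["cy"])/p["fy"],-1.0]); o=T[:3,3]
    return o+d*(z-o[2])/d[2]
COL={"red":[(0,8),(172,180)],"yellow":[(22,32)],"green":[(50,80)],"blue":[(100,122)]}
def blobs(p,c):
    hsv=cv2.cvtColor(p["pixels"],cv2.COLOR_RGB2HSV); m=np.zeros(hsv.shape[:2],np.uint8)
    for a,b in COL[c]: m|=cv2.inRange(hsv,(a,150,60),(b,255,255))
    return m
def w(p,c): return p["T"][:3,:3]@np.array(c)+p["T"][:3,3]
E
python3 - <<'E'
from h import *
np.set_printoptions(precision=4,suppress=True)
for cam in ["top","side"]:
    p=robot.camera(cam)
    for n in ["red","blue","yellow","green","spare"]:
        r=robot.mark_of(p,"well_"+n); print(cam,"well",n,[(round(q["score"],2),w(p,q["centre"])) for q in r[:6]] if cam=="top" or n=="spare" else [(round(q["score"],2),w(p,q["centre"])) for q in r[:2]])
        if n!="spare":
            r=robot.mark_of(p,"vessel_"+n); print(cam,"vessel",n,[(round(q["score"],2),w(p,q["centre"])) for q in r[:2]])
    r=robot.mark_of(p,"jar");print("jar",[(round(q["score"],2),w(p,q["centre"])) for q in r[:2]])
    if cam=="top":
        img=cv2.resize(p["pixels"][110:270,150:530],None,fx=2.1,fy=2.1,interpolation=cv2.INTER_CUBIC); cv2.imwrite("pics/crop.png",img[:,:,::-1])
        for c in COL:
            n,l,st,ce=cv2.connectedComponentsWithStats(blobs(p,c))
            for i in range(1,n):
                if st[i,4]>150: 
                    u=st[i,0]+(st[i,2]-1)/2;v=st[i,1]+(st[i,3]-1)/2
                    print(c,st[i],"capz122",ray(p,u,v,.122)[:2],"collar z36",ray(p,u,v,.036)[:2])
E
```

```text
top well red [(0.91, array([ 0.6052,  0.1529, -0.0004]))]
top vessel red [(0.93, array([0.4297, 0.0113, 0.015 ]))]
top well blue [(0.62, array([0.4559, 0.301 , 0.0014]))]
top vessel blue [(0.78, array([ 0.646 , -0.1498,  0.0089])), (0.42, array([0.6055, 0.1565, 0.0125]))]
top well yellow [(0.88, array([ 0.437 , -0.14  ,  0.0003])), (0.83, array([ 0.3056, -0.1624,  0.0035])), (0.8, array([ 0.435 ,  0.0113, -0.0011])), (0.67, array([0.3123, 0.153 , 0.0015])), (0.65, array([0.4505, 0.1605, 0.0031]))]
top vessel yellow [(0.81, array([0.6088, 0.1596, 0.0096]))]
top well green [(0.59, array([ 0.6425, -0.1469,  0.0025])), (0.3, array([0.4561, 0.3011, 0.0001]))]
top vessel green [(0.65, array([0.4599, 0.2964, 0.0129]))]
top well spare [(0.96, array([ 0.4847, -0.2974,  0.0024]))]
jar [(0.58, array([ 0.6017, -0.0079,  0.0016]))]
red [238 138  43  44 456] capz122 [0.5887 0.1442] collar z36 [0.6057 0.1567]
red [  6 208  24  13 193] capz122 [0.4835 0.5719] collar z36 [0.4918 0.62  ]
red [320 238  23  23 428] capz122 [0.4325 0.0132] collar z36 [0.4365 0.0148]
red [274 439  33  31 193] capz122 [0.0
[... 493 characters left out ...]
 collar z36 [0.4585 0.2988]
side well red [(0.81, array([0.6093, 0.1587, 0.0037])), (0.28, array([ 0.5958, -0.0147,  0.0035]))]
side vessel red [(0.81, array([0.4325, 0.0135, 0.0159]))]
side well blue [(0.63, array([ 0.4611,  0.301 , -0.0008]))]
side vessel blue [(0.7, array([ 0.6469, -0.1466,  0.0122]))]
side well yellow [(0.86, array([ 0.4354, -0.1393,  0.0026])), (0.86, array([0.4535, 0.1652, 0.0009]))]
side vessel yellow [(0.71, array([0.6109, 0.158 , 0.007 ]))]
side well green [(0.61, array([ 0.6438, -0.1477, -0.0008]))]
side vessel green [(0.82, array([0.4631, 0.2986, 0.0121]))]
side well spare [(0.85, array([ 0.48  , -0.2991,  0.0021]))]
jar [(0.8, array([ 0.5948, -0.0131,  0.0052]))]
```

View pics/crop.png

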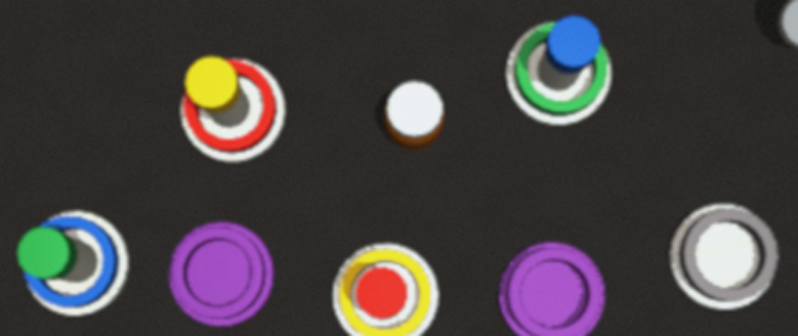

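The crop confirms the four coloured wells with a white disc plus the grey one; the purple rings are all-purple decoys. I'll start with the blue/green swap: green to spare, blue to the blue well, then green to the green well.

Emit:
carry_out(
  motion=[
    [[0.963,-0.927,0],[0,0,0],1],
    [[0.963,-0.927,0],[0,0,0],1],
    [[0.963,-0.927,0],[0,0,0],1],
    [[0.963,-0.927,0],[0,0,0],1],
    [[0.963,-0.927,0],[0,0,0],1],
    [[0.963,-0.927,0],[0,0,0],1],
    [[0.963,-0.927,0],[0,0,0],1],
    [[0.963,-0.927,0],[0,0,0],1],
    [[0.963,-0.927,0],[0,0,0],1],
  ],
  newtons=40,
)

```text
clock: 2.33
ee_pos: [0.4604, 0.2972, 0.2314]
eef_rot: [-2.519, -1.876, 0.0]
wrist_force: [-0.6, -0.5, 0.0]
grip_width: 0.0854
```

```bash
python3 - <<'E'
from h import *
s=robot.state(); print(s["clock"],s["ee_pos"],s["eef_rot"],s["joint_positions"])
p=robot.camera("wrist"); cv2.imwrite("pics/w1.png",p["pixels"][:,:,::-1])
E
```

```text
2.325 [0.46040957 0.29723995 0.23138207] [-2.51928263e+00 -1.87626389e+00  5.66731188e-06] [ 3.34315289e-01 -5.45718133e-02 -6.36804609e-02  1.56180868e+00
  3.71266034e-04  6.24831948e-01]
```

View pics/w1.png

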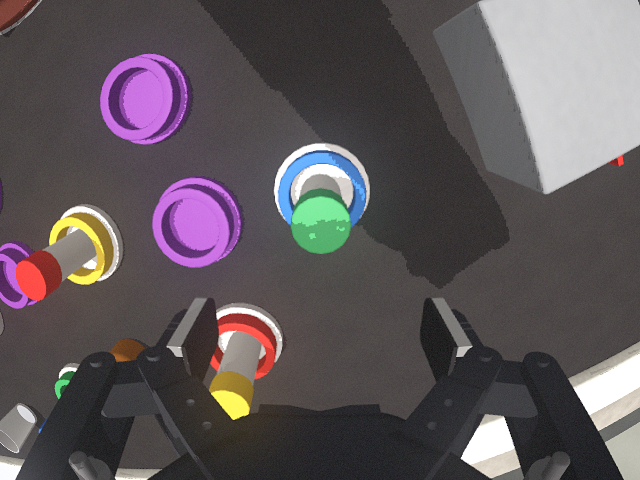

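The wrist view shows the green cap centred between the fingers (column 320). Descend and close.

Emit:
carry_out(
  motion=[
    [[0,0,-0.16],[0,0,0],1],
    [[0,0,-0.32],[0,0,0],1],
    [[0,0,-0.477],[0,0,0],1],
    [[0,0,-0.477],[0,0,0],1],
    [[0,0,-0.477],[0,0,0],0.2],
    [[0,0,-0.477],[0,0,0],-0.3],
    [[0,0,-0.477],[0,0,0],-0.6],
    [[0,0,-0.477],[0,0,0],-0.6],
    [[0,0,-0.477],[0,0,0],-0.6],
  ],
  newtons=40,
)

```text
clock: 3.5
ee_pos: [0.4624, 0.2974, 0.0908]
eef_rot: [2.519, 1.876, 0.006]
wrist_force: [-1.0, 0.0, 7.2]
grip_width: 0.0427
```

Emit:
carry_out(
  motion=[
    [[0,0,0.1],[0,0,0],-1],
    [[0,0,0.25],[0,0,0],-1],
    [[0,0,0.4],[0,0,0],-1],
    [[0,0,0.5],[0,0,0],-1],
    [[0,-0.06,0.5],[0,0,0],-1],
    [[0.01,-0.2,0.5],[0,0,0],-1],
    [[0.02,-0.36,0.5],[0,0,0],-1],
    [[0.03,-0.52,0.5],[0,0,0],-1],
    [[0.03,-0.68,0.5],[0,0,0],-1],
    [[0.03,-0.84,0.5],[0,0,0],-1],
    [[0.03,-0.96,0.5],[0,0,0],-1],
    [[0.03,-1,0.5],[0,0,0],-1],
  ],
)

```text
clock: 5.0
ee_pos: [0.4692, -0.0054, 0.2372]
eef_rot: [-2.522, -1.872, 0.001]
wrist_force: [0.3, 0.6, -1.5]
grip_width: 0.0431
```

```bash
python3 - <<'E'
from h import *
s=robot.state(); print(s["clock"],s["ee_pos"],s["eef_rot"],s["joint_positions"],s["grip_width"])
p=robot.camera("side"); cv2.imwrite("pics/s2.png",p["pixels"][:,:,::-1])
E
```

```text
5.0 [ 0.46916518 -0.00544956  0.23715892] [-2.52195577e+00 -1.87194303e+00  1.43239771e-03] [-2.91309647e-01 -2.93715122e-01 -2.66988709e-01  1.59872786e+00
 -2.38935500e-04  2.43064056e-03] 0.04312053994320116
```

View pics/s2.png

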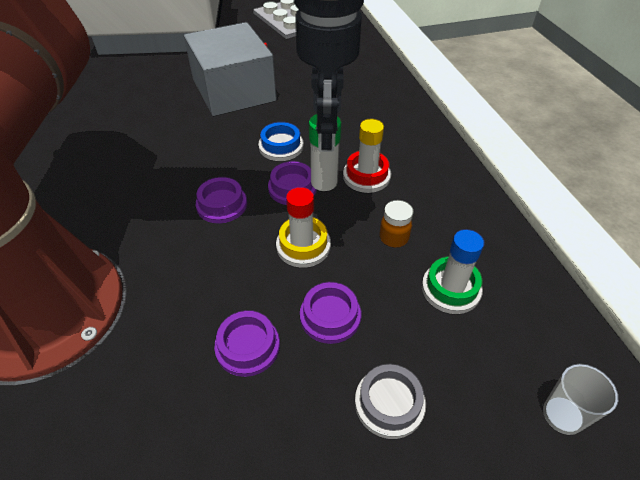

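The green vessel hangs upright at (323,150) over the bench, and the blue well at (280,138) is now empty. On to the spare well.

Emit:
carry_out(
  motion=[
    [[0.0,-0.06,0],[0,0,0],-1],
    [[0.01,-0.2,0],[0,0,0],-1],
    [[0.02,-0.36,0],[0,0,0],-1],
    [[0.03,-0.52,0],[0,0,0],-1],
    [[0.04,-0.68,0],[0,0,0],-1],
    [[0.04,-0.84,0],[0,0,0],-1],
    [[0.04,-0.95,0],[0,0,0],-1],
    [[0.04,-0.983,0],[0,0,0],-1],
    [[0.04,-0.983,-0.12],[0,0,0],-1],
    [[0.04,-0.983,-0.28],[0,0,0],-1],
    [[0.04,-0.983,-0.38],[0,0,0],-1],
    [[0.04,-0.983,-0.4],[0,0,0],-1],
  ],
)

```text
clock: 6.55
ee_pos: [0.4811, -0.2958, 0.1159]
eef_rot: [-2.515, -1.875, 0.0]
wrist_force: [-0.5, 0.3, -3.0]
grip_width: 0.0428
```

```bash
python3 - <<'E'
from h import *
s=robot.state(); print(s["clock"],s["ee_pos"],s["eef_rot"],s["joint_positions"],s["grip_width"])
for n in ["side","wrist"]:
    p=robot.camera(n); cv2.imwrite(f"pics/{n}3.png",p["pixels"][:,:,::-1])
E
```

```text
6.55 [ 0.48108985 -0.29578419  0.11585283] [-2.51516950e+00 -1.87519781e+00  4.38618253e-04] [-7.82991541e-01  1.30166237e-02 -2.06605221e-01  1.35549432e+00
  3.57638007e-04 -4.93496765e-01] 0.042809785695894824
```

View pics/side3.png

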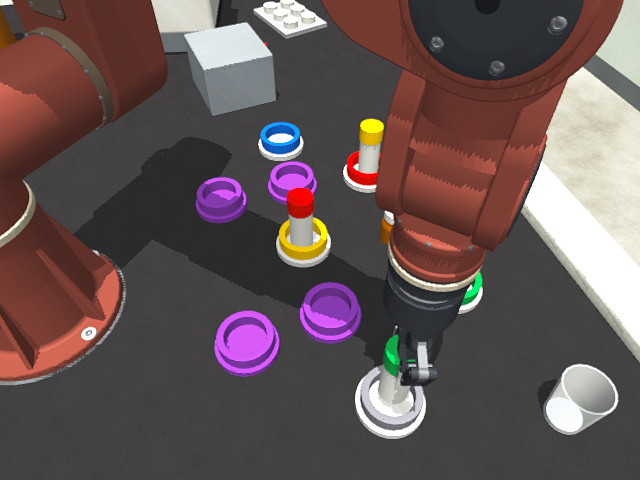

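View pics/wrist3.png

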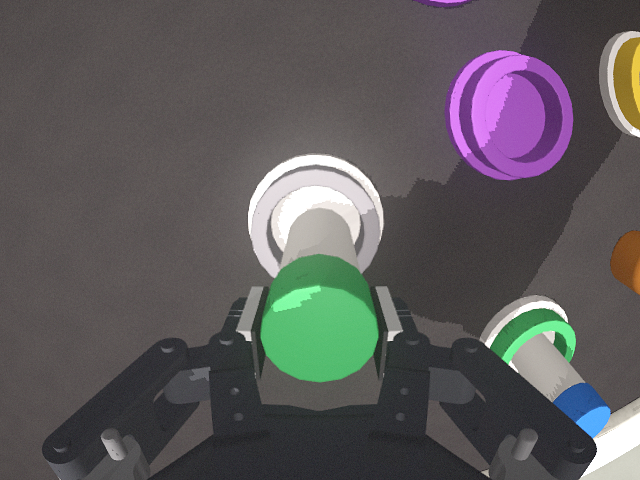

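The vessel is upright over the centre of the grey well (390,395 in the side view). Lower it the last 3 cm.

Emit:
carry_out(
  motion=[
    [[0,0,-0.04],[0,0,0],-1],
    [[0,0,-0.07],[0,0,0],-1],
    [[0,0,-0.09],[0,0,0],-1],
    [[0,0,-0.09],[0,0,0],-1],
  ],
)

```text
clock: 7.15
ee_pos: [0.482, -0.2982, 0.0912]
eef_rot: [2.52, 1.876, 0.0]
wrist_force: [-0.2, 0.0, -2.7]
grip_width: 0.0429
```

Emit:
carry_out(
  motion=[
    [[0,0,-0.01],[0,0,0],-1],
    [[0,0,-0.015],[0,0,0],-1],
    [[0,0,-0.015],[0,0,0],-1],
  ],
)

```text
clock: 7.52
ee_pos: [0.4831, -0.2988, 0.0908]
eef_rot: [2.516, 1.874, 0.002]
wrist_force: [-5.7, 7.3, 26.9]
grip_width: 0.0432
```

Emit:
carry_out(
  motion=[
    [[0,0,0.005],[0,0,0],-0.1],
    [[0,0,0.005],[0,0,0],0.4],
    [[0,0,0.005],[0,0,0],1],
    [[0,0,0.005],[0,0,0],1],
    [[0,0,0.12],[0,0,0],1],
    [[0,0,0.3],[0,0,0],1],
    [[0,0,0.482],[0,0,0],1],
    [[0.15,0.14,0.482],[0,0,0],1],
    [[0.3,0.28,0.482],[0,0,0],1],
    [[0.45,0.42,0.482],[0,0,0],1],
    [[0.548,0.507,0.482],[0,0,0],1],
    [[0.548,0.507,0.482],[0,0,0],1],
  ],
)

```text
clock: 9.02
ee_pos: [0.6476, -0.1437, 0.2302]
eef_rot: [-2.516, -1.88, 0.0]
wrist_force: [-1.0, -0.4, -1.4]
grip_width: 0.0854
```

```bash
python3 - <<'E'
from h import *
s=robot.state(); print(s["clock"],s["ee_pos"],s["eef_rot"],s["grip_width"])
for n in ["side","wrist"]:
    p=robot.camera(n); cv2.imwrite(f"pics/{n}4.png",p["pixels"][:,:,::-1])
E
```

```text
9.025 [ 0.64762479 -0.14373203  0.23021835] [-2.51575506e+00 -1.87965743e+00  2.69259079e-04] 0.08535708077321989
```

View pics/wrist4.png

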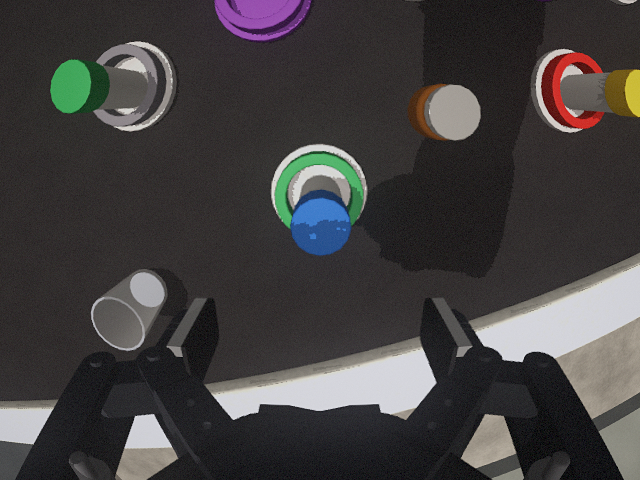

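View pics/side4.png

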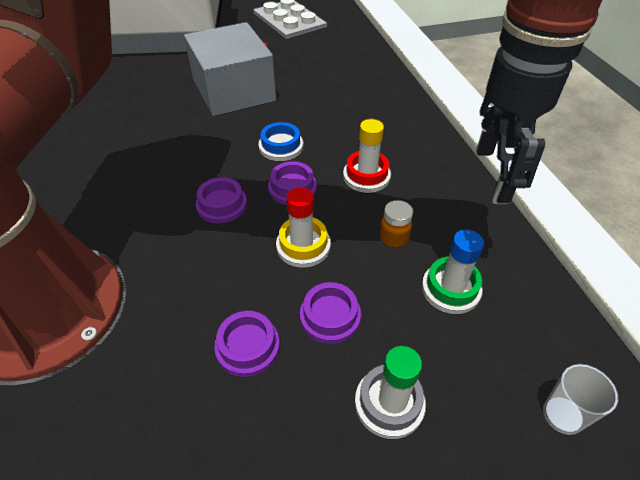

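Green stands upright in the spare well (side view 400,385), and the blue cap is centred under the gripper (320,225 in the wrist view). Grip blue.

Emit:
carry_out(
  motion=[
    [[0,0,-0.16],[0,0,0],1],
    [[0,0,-0.32],[0,0,0],1],
    [[0,0,-0.47],[0,0,0],1],
    [[0,0,-0.47],[0,0,0],1],
    [[0,0,-0.47],[0,0,0],0.2],
    [[0,0,-0.47],[0,0,0],-0.3],
    [[0,0,-0.47],[0,0,0],-1],
    [[0,0,-0.47],[0,0,0],-1],
    [[0,0,-0.47],[0,0,0],-1],
  ],
)

```text
clock: 10.25
ee_pos: [0.6478, -0.1466, 0.0931]
eef_rot: [2.517, 1.874, 0.003]
wrist_force: [0.0, 0.5, 6.9]
grip_width: 0.0431
```

Emit:
carry_out(
  motion=[
    [[0,0,0.1],[0,0,0],-1],
    [[0,0,0.25],[0,0,0],-1],
    [[0,0,0.4],[0,0,0],-1],
    [[0,0,0.5],[0,0,0],-1],
    [[-0.03,0.07,0.5],[0,0,0],-1],
    [[-0.08,0.19,0.5],[0,0,0],-1],
    [[-0.14,0.33,0.5],[0,0,0],-1],
    [[-0.2,0.47,0.5],[0,0,0],-1],
    [[-0.26,0.61,0.5],[0,0,0],-1],
    [[-0.32,0.75,0.5],[0,0,0],-1],
    [[-0.37,0.87,0.5],[0,0,0],-1],
    [[-0.4,0.95,0.5],[0,0,0],-1],
  ],
)

```text
clock: 11.75
ee_pos: [0.5258, 0.1405, 0.2416]
eef_rot: [2.518, 1.877, 0.002]
wrist_force: [0.7, -1.0, -2.0]
grip_width: 0.043
```

Emit:
carry_out(
  motion=[
    [[-0.05,0.12,0],[0,0,0],-1],
    [[-0.11,0.26,0],[0,0,0],-1],
    [[-0.17,0.4,0],[0,0,0],-1],
    [[-0.215,0.5,0],[0,0,0],-1],
    [[-0.228,0.537,0],[0,0,0],-1],
    [[-0.228,0.537,0],[0,0,0],-1],
    [[-0.228,0.537,-0.12],[0,0,0],-1],
    [[-0.228,0.537,-0.28],[0,0,0],-1],
    [[-0.228,0.537,-0.38],[0,0,0],-1],
    [[-0.228,0.537,-0.4],[0,0,0],-1],
  ],
)

```text
clock: 13.0
ee_pos: [0.4573, 0.2985, 0.1184]
eef_rot: [-2.521, -1.874, 0.005]
wrist_force: [0.1, -0.6, -2.3]
grip_width: 0.0429
```

```bash
python3 - <<'E'
from h import *
s=robot.state(); print(s["clock"],s["ee_pos"],s["eef_rot"],s["grip_width"])
for n in ["side","wrist"]:
    p=robot.camera(n); cv2.imwrite(f"pics/{n}5.png",p["pixels"][:,:,::-1])
E
```

```text
13.0 [0.45726605 0.29845604 0.11836329] [-2.52063243 -1.87378907  0.00520818] 0.042930315434455156
```

View pics/wrist5.png

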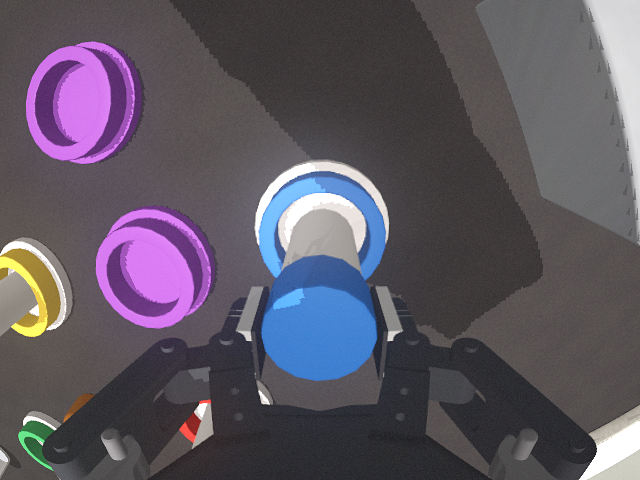

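View pics/side5.png

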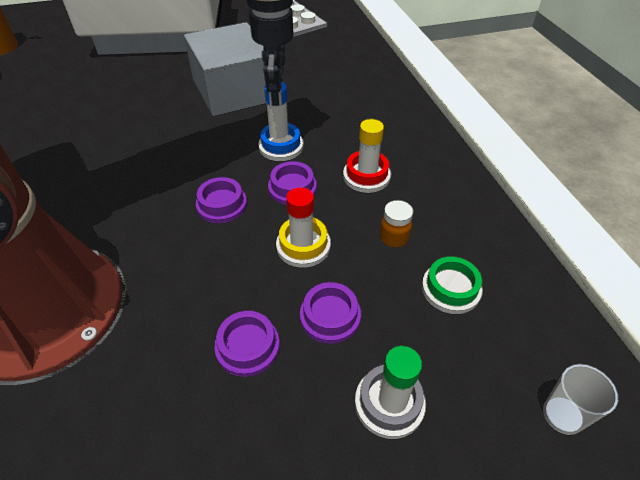

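Blue is upright over the centre of the blue well (278,138 in the side view). Lower it.

Emit:
carry_out(
  motion=[
    [[0,0,-0.04],[0,0,0],-1],
    [[0,0,-0.07],[0,0,0],-1],
    [[0,0,-0.09],[0,0,0],-1],
    [[0,0,-0.098],[0,0,0],-1],
    [[0,0,-0.102],[0,0,0],-1],
  ],
)

```text
clock: 13.72
ee_pos: [0.4592, 0.3007, 0.0927]
eef_rot: [2.519, 1.876, 0.006]
wrist_force: [-1.6, 3.0, 14.1]
grip_width: 0.043
```

Emit:
carry_out(
  motion=[
    [[0,0,0.002],[0,0,0],-0.1],
    [[0,0,0.002],[0,0,0],0.4],
    [[0,0,0.002],[0,0,0],1],
    [[0,0,0.002],[0,0,0],1],
    [[0,0,0.12],[0,0,0],1],
    [[0,0,0.3],[0,0,0],1],
    [[0,0,0.472],[0,0,0],1],
    [[0,-0.15,0.472],[0,0,0],1],
    [[0,-0.35,0.472],[0,0,0],1],
    [[0,-0.55,0.472],[0,0,0],1],
    [[0,-0.75,0.472],[0,0,0],1],
    [[0,-0.95,0.472],[0,0,0],1],
  ],
)

```text
clock: 15.22
ee_pos: [0.4577, 0.0132, 0.2313]
eef_rot: [2.519, 1.876, 0.001]
wrist_force: [1.2, -0.5, -0.1]
grip_width: 0.0853
```

Emit:
carry_out(
  motion=[
    [[0.02,-0.2,0],[0,0,0],1],
    [[0.04,-0.4,0],[0,0,0],1],
    [[0.06,-0.6,0],[0,0,0],1],
    [[0.08,-0.8,0],[0,0,0],1],
    [[0.08,-0.95,0],[0,0,0],1],
    [[0.08,-1,0],[0,0,0],1],
    [[0.08,-1,0],[0,0,0],1],
  ],
)

```text
clock: 16.1
ee_pos: [0.4817, -0.2851, 0.2309]
eef_rot: [-2.52, -1.874, -0.0]
wrist_force: [0.4, 1.1, -0.7]
grip_width: 0.0856
```

```bash
python3 - <<'E'
from h import *
s=robot.state(); print(s["clock"],s["ee_pos"],s["eef_rot"],s["grip_width"])
for n in ["side","wrist"]:
    p=robot.camera(n); cv2.imwrite(f"pics/{n}6.png",p["pixels"][:,:,::-1])
E
```

```text
16.1 [ 0.48169546 -0.28514659  0.23092547] [-2.52011721e+00 -1.87408065e+00 -1.65590060e-04] 0.0855609951019328
```

View pics/wrist6.png

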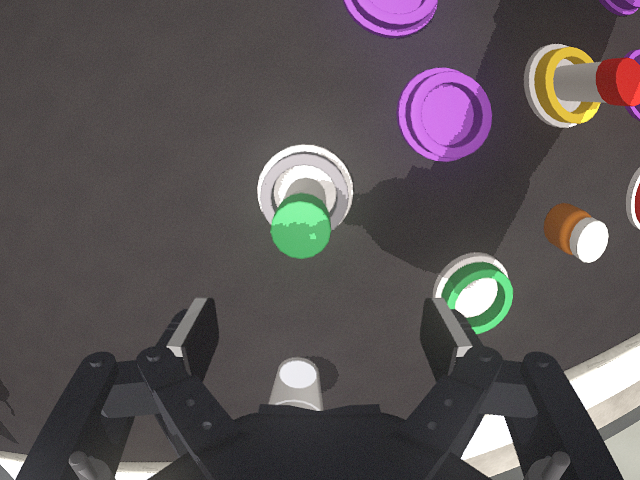

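View pics/side6.png

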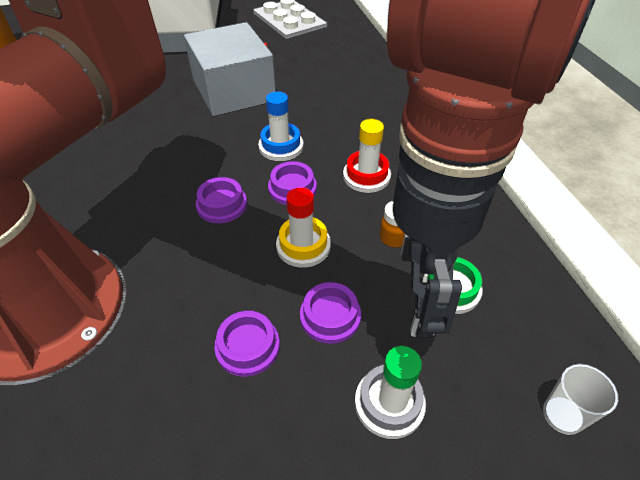

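Blue stands in the blue well. The green cap is about 13 mm off in y, as expected. Correct that and grip.

Emit:
carry_out(
  motion=[
    [[0,-0.043,-0.05],[0,0,0],1],
    [[0,-0.043,-0.17],[0,0,0],1],
    [[0,-0.043,-0.32],[0,0,0],1],
    [[0,-0.043,-0.47],[0,0,0],1],
    [[0,-0.043,-0.47],[0,0,0],1],
    [[0,-0.043,-0.47],[0,0,0],0.2],
    [[0,-0.043,-0.47],[0,0,0],-0.3],
    [[0,-0.043,-0.47],[0,0,0],-1],
    [[0,-0.043,-0.47],[0,0,0],-1],
    [[0,-0.043,-0.47],[0,0,0],-1],
  ],
)

```text
clock: 17.45
ee_pos: [0.483, -0.2988, 0.0927]
eef_rot: [2.517, 1.874, 0.001]
wrist_force: [0.0, 1.1, 6.9]
grip_width: 0.0428
```

Emit:
carry_out(
  motion=[
    [[0,0,0.1],[0,0,0],-1],
    [[0,0,0.25],[0,0,0],-1],
    [[0,0,0.35],[0,0,0],-1],
    [[0.04,0.04,0.4],[0,0,0],-1],
    [[0.13,0.12,0.4],[0,0,0],-1],
    [[0.24,0.22,0.4],[0,0,0],-1],
    [[0.35,0.33,0.4],[0,0,0],-1],
    [[0.45,0.43,0.4],[0,0,0],-1],
    [[0.52,0.49,0.4],[0,0,0],-1],
    [[0.537,0.507,0.4],[0,0,0],-1],
    [[0.537,0.507,0.3],[0,0,0],-1],
    [[0.537,0.507,0.15],[0,0,0],-1],
  ],
)

```text
clock: 18.95
ee_pos: [0.644, -0.1469, 0.1367]
eef_rot: [2.517, 1.874, 0.003]
wrist_force: [0.8, -0.0, -1.4]
grip_width: 0.043
```

```bash
python3 - <<'E'
from h import *
s=robot.state(); print(s["clock"],s["ee_pos"],s["eef_rot"],s["grip_width"])
for n in ["wrist"]:
    p=robot.camera(n); cv2.imwrite(f"pics/{n}7.png",p["pixels"][:,:,::-1])
E
```

```text
18.95 [ 0.64401713 -0.14688468  0.13670282] [2.51730243 1.87350318 0.00285103] 0.043010769923537834
```

View pics/wrist7.png

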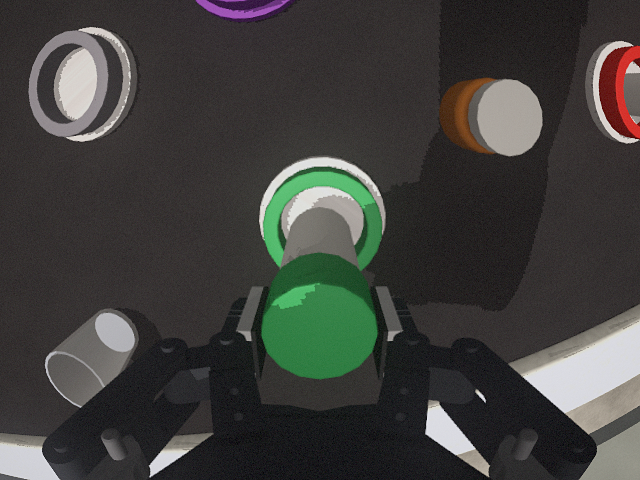

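Green is centred over the green well, and the spare well is empty. Lower it.

Emit:
carry_out(
  motion=[
    [[0,0,-0.05],[0,0,0],-1],
    [[0,0,-0.1],[0,0,0],-1],
    [[0,0,-0.13],[0,0,0],-1],
    [[0,0,-0.145],[0,0,0],-1],
    [[0,0,-0.152],[0,0,0],-1],
    [[0,0,-0.152],[0,0,0],-1],
  ],
)

```text
clock: 19.75
ee_pos: [0.6441, -0.1461, 0.0928]
eef_rot: [2.517, 1.875, 0.002]
wrist_force: [-4.2, 1.8, 12.1]
grip_width: 0.043
```

Emit:
carry_out(
  motion=[
    [[0,0,0.002],[0,0,0],-0.1],
    [[0,0,0.002],[0,0,0],0.4],
    [[0,0,0.002],[0,0,0],1],
    [[0,0,0.002],[0,0,0],1],
    [[0,0,0.12],[0,0,0],1],
    [[0,0,0.3],[0,0,0],1],
    [[0,0,0.472],[0,0,0],1],
    [[-0.15,0.11,0.472],[0,0,0],1],
    [[-0.3,0.22,0.472],[0,0,0],1],
    [[-0.45,0.34,0.472],[0,0,0],1],
    [[-0.6,0.45,0.472],[0,0,0],1],
    [[-0.703,0.53,0.472],[0,0,0],1],
  ],
)

```text
clock: 21.25
ee_pos: [0.4305, 0.0144, 0.2314]
eef_rot: [2.519, 1.876, 0.001]
wrist_force: [-0.5, 0.3, -0.6]
grip_width: 0.0852
```

Emit:
carry_out(
  motion=[
    [[0,0,0],[0,0,0],1],
    [[0,0,0],[0,0,0],1],
  ],
)

```text
clock: 21.5
ee_pos: [0.4326, 0.013, 0.2315]
eef_rot: [2.519, 1.876, 0.001]
wrist_force: [0.6, 0.0, 0.1]
grip_width: 0.0856
```

```bash
python3 - <<'E'
from h import *
s=robot.state(); print(s["clock"],s["ee_pos"],s["eef_rot"],s["grip_width"],s["joint_positions"])
for n in ["wrist","side"]:
    p=robot.camera(n); cv2.imwrite(f"pics/{n}8.png",p["pixels"][:,:,::-1])
E
```

```text
21.5 [0.43261122 0.01298725 0.23153531] [2.51906960e+00 1.87572374e+00 9.93976316e-04] 0.08560417274833333 [-2.74067288e-01 -4.14080872e-01 -3.71988951e-01  1.61180185e+00
 -3.82287487e-05  1.66442105e-02]
```

View pics/wrist8.png

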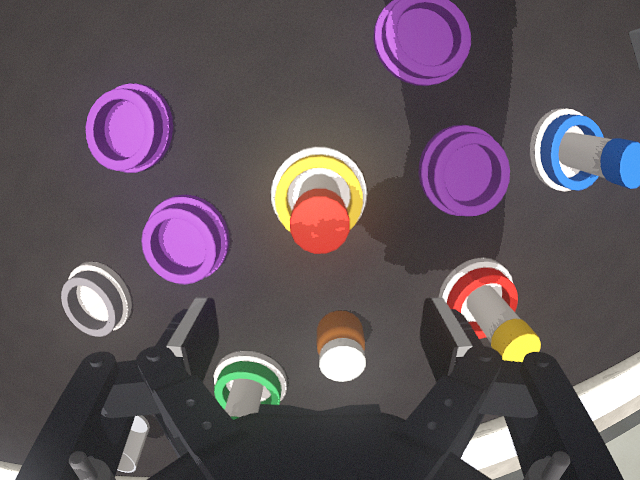

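View pics/side8.png

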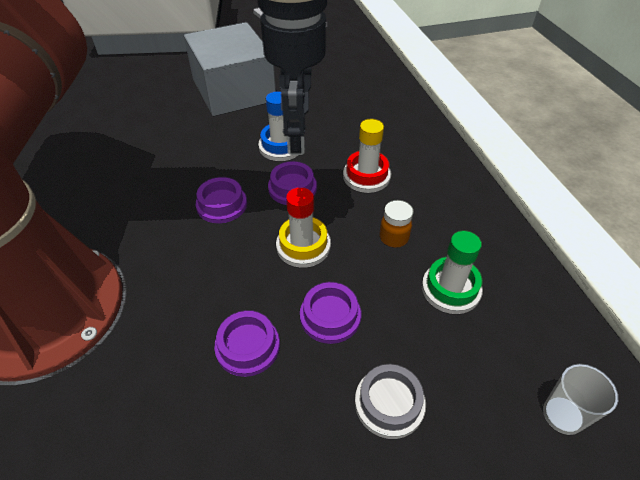

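Green now stands in the green well, and the red cap is centred (320,222). Grip red.

Emit:
carry_out(
  motion=[
    [[0,0,-0.16],[0,0,0],1],
    [[0,0,-0.32],[0,0,0],1],
    [[0,0,-0.47],[0,0,0],1],
    [[0,0,-0.47],[0,0,0],1],
    [[0,0,-0.47],[0,0,0],0.2],
    [[0,0,-0.47],[0,0,0],-0.3],
    [[0,0,-0.47],[0,0,0],-1],
    [[0,0,-0.47],[0,0,0],-1],
    [[0,0,-0.47],[0,0,0],-1],
  ],
)

```text
clock: 22.72
ee_pos: [0.4335, 0.0128, 0.0925]
eef_rot: [2.518, 1.875, 0.003]
wrist_force: [0.7, 0.5, 5.6]
grip_width: 0.0433
```

Emit:
carry_out(
  motion=[
    [[0,0,0.1],[0,0,0],-1],
    [[0,0,0.25],[0,0,0],-1],
    [[0,0,0.37],[0,0,0],-1],
    [[0.01,-0.06,0.4],[0,0,0],-1],
    [[0.03,-0.18,0.4],[0,0,0],-1],
    [[0.05,-0.33,0.4],[0,0,0],-1],
    [[0.08,-0.48,0.4],[0,0,0],-1],
    [[0.1,-0.63,0.4],[0,0,0],-1],
    [[0.13,-0.78,0.4],[0,0,0],-1],
    [[0.15,-0.9,0.4],[0,0,0],-1],
    [[0.16,-0.98,0.4],[0,0,0],-1],
    [[0.167,-1,0.4],[0,0,0],-1],
  ],
)

```text
clock: 24.22
ee_pos: [0.4823, -0.2881, 0.2108]
eef_rot: [2.521, 1.874, 0.0]
wrist_force: [0.4, 0.0, -1.1]
grip_width: 0.0429
```

Emit:
carry_out(
  motion=[
    [[0,-0.037,0],[0,0,0],-1],
    [[0,-0.037,-0.1],[0,0,0],-1],
    [[0,-0.037,-0.22],[0,0,0],-1],
    [[0,-0.037,-0.28],[0,0,0],-1],
    [[0,-0.037,-0.28],[0,0,0],-1],
  ],
)

```text
clock: 24.85
ee_pos: [0.4818, -0.2971, 0.1256]
eef_rot: [-2.518, -1.876, 0.0]
wrist_force: [0.1, 0.3, -0.4]
grip_width: 0.0426
```

```bash
python3 - <<'E'
from h import *
s=robot.state(); print(s["clock"],s["ee_pos"],s["eef_rot"],s["grip_width"])
for n in ["wrist"]:
    p=robot.camera(n); cv2.imwrite(f"pics/{n}9.png",p["pixels"][:,:,::-1])
E
```

```text
24.85 [ 0.48175903 -0.29706467  0.12556052] [-2.51784926e+00 -1.87555969e+00  2.64595185e-04] 0.0426394545661674
```

View pics/wrist9.png

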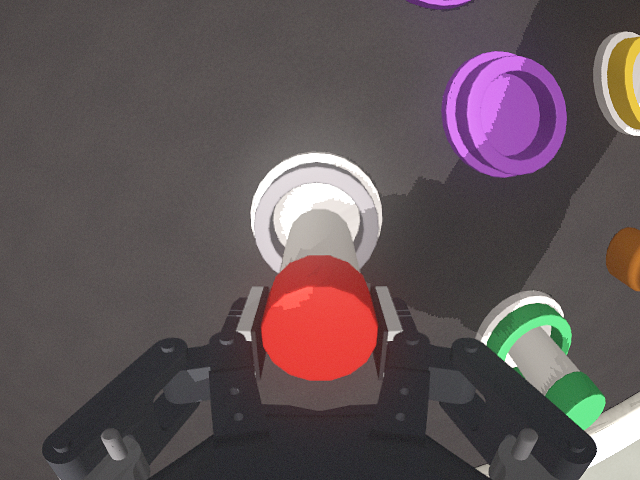

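Red is centred over the spare well. Lower it.

Emit:
carry_out(
  motion=[
    [[0,0,-0.04],[0,0,0],-1],
    [[0,0,-0.08],[0,0,0],-1],
    [[0,0,-0.105],[0,0,0],-1],
    [[0,0,-0.117],[0,0,0],-1],
    [[0,0,-0.122],[0,0,0],-1],
    [[0,0,-0.122],[0,0,0],-1],
  ],
)

```text
clock: 25.65
ee_pos: [0.483, -0.2981, 0.0926]
eef_rot: [2.518, 1.875, 0.002]
wrist_force: [-4.1, 6.6, 20.4]
grip_width: 0.0431
```

Emit:
carry_out(
  motion=[
    [[0,0,0.002],[0,0,0],-0.1],
    [[0,0,0.002],[0,0,0],0.4],
    [[0,0,0.002],[0,0,0],1],
    [[0,0,0.002],[0,0,0],1],
    [[0,0,0.12],[0,0,0],1],
    [[0,0,0.3],[0,0,0],1],
    [[0,0,0.472],[0,0,0],1],
    [[0.05,0.15,0.472],[0,0,0],1],
    [[0.1,0.35,0.472],[0,0,0],1],
    [[0.15,0.55,0.472],[0,0,0],1],
    [[0.2,0.75,0.472],[0,0,0],1],
    [[0.25,0.95,0.472],[0,0,0],1],
  ],
)

```text
clock: 27.15
ee_pos: [0.5575, -0.011, 0.2313]
eef_rot: [2.52, 1.876, 0.001]
wrist_force: [1.0, -1.5, -0.6]
grip_width: 0.0853
```

Emit:
carry_out(
  motion=[
    [[0.06,0.19,0],[0,0,0],1],
    [[0.12,0.38,0],[0,0,0],1],
    [[0.17,0.53,0],[0,0,0],1],
    [[0.17,0.573,0],[0,0,0],1],
    [[0.17,0.573,0],[0,0,0],1],
    [[0.17,0.573,0],[0,0,0],1],
  ],
)

```text
clock: 27.9
ee_pos: [0.6082, 0.1578, 0.2314]
eef_rot: [2.521, 1.875, -0.0]
wrist_force: [-0.2, 0.1, -0.0]
grip_width: 0.0851
```

```bash
python3 - <<'E'
from h import *
s=robot.state(); print(s["clock"],s["ee_pos"],s["eef_rot"],s["grip_width"])
for n in ["wrist","side"]:
    p=robot.camera(n); cv2.imwrite(f"pics/{n}10.png",p["pixels"][:,:,::-1])
E
```

```text
27.9 [0.60816294 0.1577744  0.23141286] [ 2.52078526e+00  1.87452591e+00 -2.07456585e-04] 0.08505247547066215
```

View pics/wrist10.png

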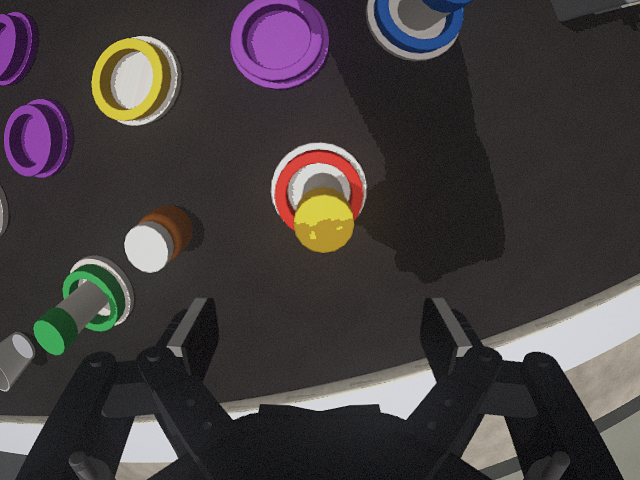

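View pics/side10.png

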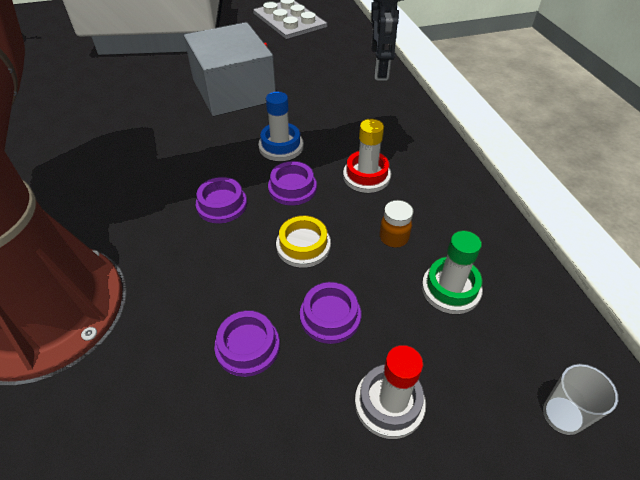

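Red is parked in the spare well, and the yellow cap is at (324,223), about 2 mm off. Grip yellow.

Emit:
carry_out(
  motion=[
    [[0,0.007,-0.16],[0,0,0],1],
    [[0,0.007,-0.32],[0,0,0],1],
    [[0,0.007,-0.47],[0,0,0],1],
    [[0,0.007,-0.47],[0,0,0],1],
    [[0,0.007,-0.47],[0,0,0],0.2],
    [[0,0.007,-0.47],[0,0,0],-0.3],
    [[0,0.007,-0.47],[0,0,0],-1],
    [[0,0.007,-0.47],[0,0,0],-1],
    [[0,0.007,-0.47],[0,0,0],-1],
  ],
)

```text
clock: 29.12
ee_pos: [0.6098, 0.161, 0.093]
eef_rot: [2.518, 1.875, 0.005]
wrist_force: [-0.7, -0.9, 6.5]
grip_width: 0.0431
```

Emit:
carry_out(
  motion=[
    [[0,0,0.1],[0,0,0],-1],
    [[0,0,0.25],[0,0,0],-1],
    [[0,0,0.36],[0,0,0],-1],
    [[-0.04,-0.04,0.4],[0,0,0],-1],
    [[-0.13,-0.12,0.4],[0,0,0],-1],
    [[-0.25,-0.22,0.4],[0,0,0],-1],
    [[-0.37,-0.32,0.4],[0,0,0],-1],
    [[-0.48,-0.42,0.4],[0,0,0],-1],
    [[-0.56,-0.48,0.4],[0,0,0],-1],
    [[-0.577,-0.497,0.4],[0,0,0],-1],
    [[-0.577,-0.497,0.3],[0,0,0],-1],
    [[-0.577,-0.497,0.15],[0,0,0],-1],
  ],
)

```text
clock: 30.62
ee_pos: [0.437, 0.0118, 0.1365]
eef_rot: [2.517, 1.874, 0.005]
wrist_force: [-1.5, -0.6, -2.3]
grip_width: 0.0426
```

```bash
python3 - <<'E'
from h import *
s=robot.state(); print(s["clock"],s["ee_pos"],s["eef_rot"],s["grip_width"])
for n in ["wrist"]:
    p=robot.camera(n); cv2.imwrite(f"pics/{n}11.png",p["pixels"][:,:,::-1])
E
```

```text
30.625 [0.43698088 0.01177682 0.13647413] [2.5170348  1.87406694 0.00480541] 0.04256997826064098
```

View pics/wrist11.png

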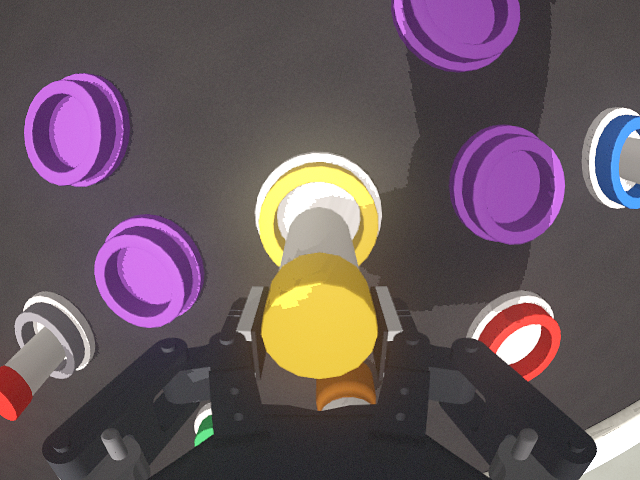

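Yellow is centred over the yellow well with the white disc, not one of the purple ones. Lower it.

Emit:
carry_out(
  motion=[
    [[0,0,-0.05],[0,0,0],-1],
    [[0,0,-0.1],[0,0,0],-1],
    [[0,0,-0.13],[0,0,0],-1],
    [[0,0,-0.145],[0,0,0],-1],
    [[0,0,-0.152],[0,0,0],-1],
    [[0,0,-0.152],[0,0,0],-1],
  ],
)

```text
clock: 31.42
ee_pos: [0.4366, 0.0114, 0.093]
eef_rot: [2.517, 1.874, 0.003]
wrist_force: [-5.4, -0.4, 19.1]
grip_width: 0.0432
```

Emit:
carry_out(
  motion=[
    [[0,0,0.002],[0,0,0],-0.1],
    [[0,0,0.002],[0,0,0],0.4],
    [[0,0,0.002],[0,0,0],1],
    [[0,0,0.002],[0,0,0],1],
    [[0,0,0.12],[0,0,0],1],
    [[0,0,0.3],[0,0,0],1],
    [[0,0,0.472],[0,0,0],1],
    [[0.03,-0.2,0.472],[0,0,0],1],
    [[0.06,-0.4,0.472],[0,0,0],1],
    [[0.09,-0.6,0.472],[0,0,0],1],
    [[0.12,-0.8,0.472],[0,0,0],1],
    [[0.157,-1,0.472],[0,0,0],1],
  ],
)

```text
clock: 32.92
ee_pos: [0.4822, -0.2901, 0.2312]
eef_rot: [2.52, 1.876, 0.0]
wrist_force: [0.8, -0.3, 0.9]
grip_width: 0.0858
```

Emit:
carry_out(
  motion=[
    [[0,-0.033,0],[0,0,0],1],
    [[0,-0.033,0],[0,0,0],1],
    [[0,-0.033,0],[0,0,0],1],
  ],
)

```text
clock: 33.3
ee_pos: [0.4823, -0.2966, 0.2317]
eef_rot: [2.519, 1.878, 0.0]
wrist_force: [-0.2, 0.1, -0.0]
grip_width: 0.0851
```

```bash
python3 - <<'E'
from h import *
s=robot.state(); print(s["clock"],s["ee_pos"],s["eef_rot"],s["grip_width"])
for n in ["wrist"]:
    p=robot.camera(n); cv2.imwrite(f"pics/{n}12.png",p["pixels"][:,:,::-1])
E
```

```text
33.3 [ 0.48234241 -0.29659842  0.23168333] [2.51876658e+00 1.87754210e+00 4.93637446e-04] 0.08511166907860888
```

View pics/wrist12.png

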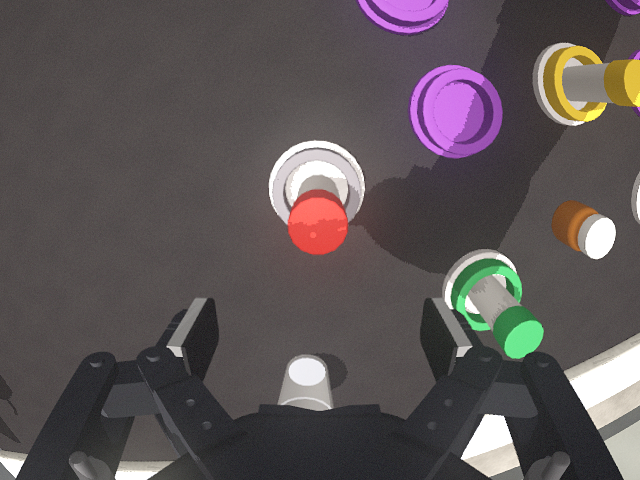

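The red cap is centred (318,222), and yellow stands in the yellow well. Grip red.

Emit:
carry_out(
  motion=[
    [[0,0,-0.16],[0,0,0],1],
    [[0,0,-0.32],[0,0,0],1],
    [[0,0,-0.47],[0,0,0],1],
    [[0,0,-0.47],[0,0,0],1],
    [[0,0,-0.47],[0,0,0],0.2],
    [[0,0,-0.47],[0,0,0],-0.3],
    [[0,0,-0.47],[0,0,0],-1],
    [[0,0,-0.47],[0,0,0],-1],
    [[0,0,-0.47],[0,0,0],-1],
  ],
)

```text
clock: 34.48
ee_pos: [0.4834, -0.2987, 0.0929]
eef_rot: [2.517, 1.874, 0.002]
wrist_force: [-1.0, 1.6, 6.4]
grip_width: 0.0429
```

Emit:
carry_out(
  motion=[
    [[0,0,0.1],[0,0,0],-1],
    [[0,0,0.25],[0,0,0],-1],
    [[0,0,0.4],[0,0,0],-1],
    [[0,0,0.5],[0,0,0],-1],
    [[0.02,0.07,0.5],[0,0,0],-1],
    [[0.05,0.2,0.5],[0,0,0],-1],
    [[0.09,0.34,0.5],[0,0,0],-1],
    [[0.13,0.48,0.5],[0,0,0],-1],
    [[0.17,0.62,0.5],[0,0,0],-1],
    [[0.2,0.75,0.5],[0,0,0],-1],
    [[0.24,0.87,0.5],[0,0,0],-1],
    [[0.26,0.95,0.5],[0,0,0],-1],
  ],
)

```text
clock: 35.98
ee_pos: [0.5599, -0.0101, 0.2395]
eef_rot: [-2.517, -1.878, 0.001]
wrist_force: [-0.5, -0.2, -1.1]
grip_width: 0.0429
```

Emit:
carry_out(
  motion=[
    [[0.03,0.12,0],[0,0,0],-1],
    [[0.07,0.26,0],[0,0,0],-1],
    [[0.11,0.4,0],[0,0,0],-1],
    [[0.14,0.52,0],[0,0,0],-1],
    [[0.153,0.563,0],[0,0,0],-1],
    [[0.153,0.563,0],[0,0,0],-1],
    [[0.153,0.563,-0.12],[0,0,0],-1],
    [[0.153,0.563,-0.28],[0,0,0],-1],
    [[0.153,0.563,-0.36],[0,0,0],-1],
    [[0.153,0.563,-0.38],[0,0,0],-1],
  ],
)

```text
clock: 37.22
ee_pos: [0.6047, 0.1548, 0.1244]
eef_rot: [-2.52, -1.873, 0.004]
wrist_force: [-0.2, 0.1, -1.4]
grip_width: 0.0428
```

```bash
python3 - <<'E'
from h import *
s=robot.state(); print(s["clock"],s["ee_pos"],s["eef_rot"],s["grip_width"])
for n in ["wrist"]:
    p=robot.camera(n); cv2.imwrite(f"pics/{n}13.png",p["pixels"][:,:,::-1])
E
```

```text
37.225 [0.60471229 0.15477847 0.12437489] [-2.51983578 -1.87337091  0.00437433] 0.04282566925138091
```

View pics/wrist13.png

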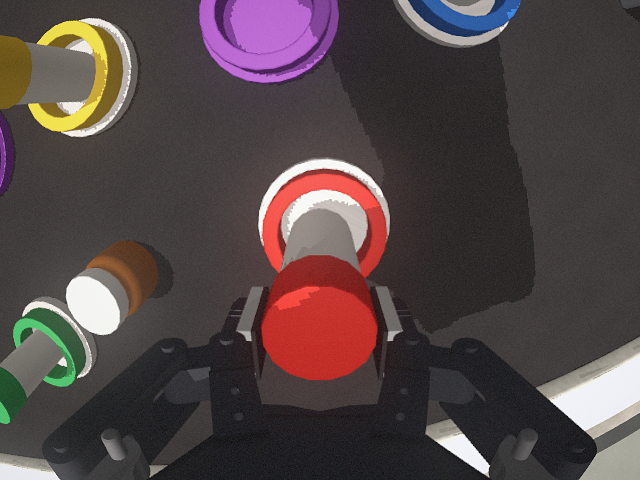

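Red is centred over the red well. Lower it.

Emit:
carry_out(
  motion=[
    [[0,0.005,-0.04],[0,0,0],-1],
    [[0,0.005,-0.08],[0,0,0],-1],
    [[0,0.005,-0.105],[0,0,0],-1],
    [[0,0.005,-0.115],[0,0,0],-1],
    [[0,0.005,-0.121],[0,0,0],-1],
    [[0,0.005,-0.121],[0,0,0],-1],
  ],
)

```text
clock: 38.02
ee_pos: [0.607, 0.1574, 0.093]
eef_rot: [2.518, 1.875, 0.003]
wrist_force: [-6.3, -1.5, 16.0]
grip_width: 0.0428
```

Emit:
carry_out(
  motion=[
    [[0,0,0.002],[0,0,0],-0.1],
    [[0,0,0.002],[0,0,0],0.4],
    [[0,0,0.002],[0,0,0],1],
    [[0,0,0.002],[0,0,0],1],
    [[0,0,0.12],[0,0,0],1],
    [[0,0,0.3],[0,0,0],1],
    [[0,0,0.5],[0,0,0],1],
    [[-0.1,0.15,0.6],[0,0,0],1],
    [[-0.3,0.3,0.6],[0,0,0],1],
    [[-0.45,0.45,0.6],[0,0,0],1],
    [[-0.6,0.6,0.6],[0,0,0],1],
    [[-0.75,0.75,0.6],[0,0,0],1],
  ],
)

```text
clock: 39.52
ee_pos: [0.3908, 0.3725, 0.27]
eef_rot: [-2.52, -1.876, -0.001]
wrist_force: [1.6, 1.1, -0.6]
grip_width: 0.0854
```

Emit:
carry_out(
  motion=[
    [[-0.15,0.15,0],[0,0,0],1],
    [[-0.3,0.3,0],[0,0,0],1],
    [[-0.5,0.35,0],[0,0,0],1],
    [[-0.6,0.4,0],[0,0,0],1],
    [[-0.6,0.4,0],[0,0,0],1],
    [[-0.6,0.4,0],[0,0,0],1],
  ],
)

```text
clock: 40.28
ee_pos: [0.2128, 0.4912, 0.2699]
eef_rot: [2.52, 1.876, 0.0]
wrist_force: [0.9, 0.2, 0.6]
grip_width: 0.0854
```

```bash
python3 - <<'E'
from h import *
np.set_printoptions(precision=4,suppress=True)
s=robot.state(); print(s["clock"],s["ee_pos"],s["grip_width"])
for n in ["top","side"]:
    p=robot.camera(n); cv2.imwrite(f"pics/{n}14.png",p["pixels"][:,:,::-1])
    for c in ["red","blue","yellow","green"]:
        print(n,c,[(round(q["score"],2),w(p,q["centre"])) for q in robot.mark_of(p,"vessel_"+c)[:1]])
    print([(round(q["score"],2),w(p,q["centre"])) for q in robot.mark_of(p,"jar")[:1]])
    if n=="top":
        for c in COL:
            k,l,st,ce=cv2.connectedComponentsWithStats(blobs(p,c))
            for i in range(1,k):
                if st[i,4]>150: print(c,st[i],"capz122",ray(p,st[i,0]+(st[i,2]-1)/2,st[i,1]+(st[i,3]-1)/2,.122)[:2])
E
```

```text
40.275 [0.2128 0.4912 0.2699] 0.08540549632295256
top red [(0.66, array([0.605 , 0.1569, 0.0188]))]
top blue [(0.94, array([0.4594, 0.2995, 0.0112]))]
top yellow [(0.75, array([0.4349, 0.0114, 0.0126]))]
top green [(0.55, array([ 0.6424, -0.1487,  0.0153]))]
[(0.56, array([ 0.6024, -0.0093,  0.0038]))]
red [ 238  137   43   45 1021] capz122 [0.5896 0.1442]
red [  6 208  24  13 196] capz122 [0.4835 0.5719]
red [275 442  32  37 225] capz122 [0.0709 0.0748]
yellow [312 229  42  43 538] capz122 [0.4308 0.0106]
yellow [321 236  23  24 433] capz122 [0.4352 0.0115]
green [396 120  42  44 907] capz122 [ 0.6255 -0.1338]
blue [ 156  214   49   42 1025] capz122 [0.4527 0.2798]
side red [(0.89, array([0.6075, 0.1582, 0.016 ]))]
side blue [(0.67, array([0.4567, 0.2965, 0.0115]))]
side yellow [(0.94, array([0.4414, 0.0096, 0.0056]))]
side green [(0.7, array([ 0.6408, -0.1449,  0.0105]))]
[(0.6, array([ 0.5941, -0.0123,  0.0052]))]
```

View pics/top14.png

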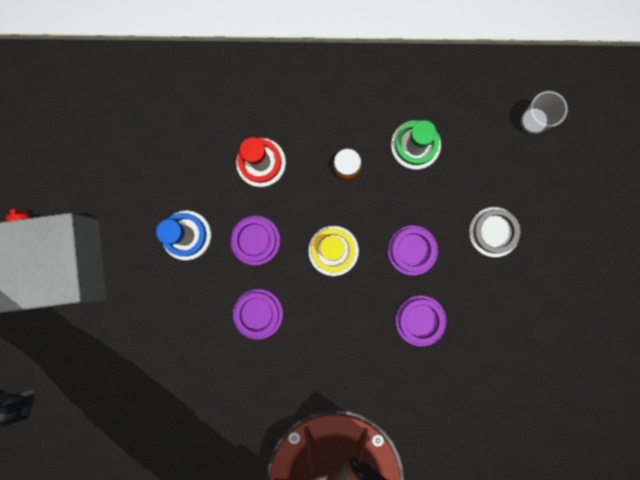

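View pics/side14.png

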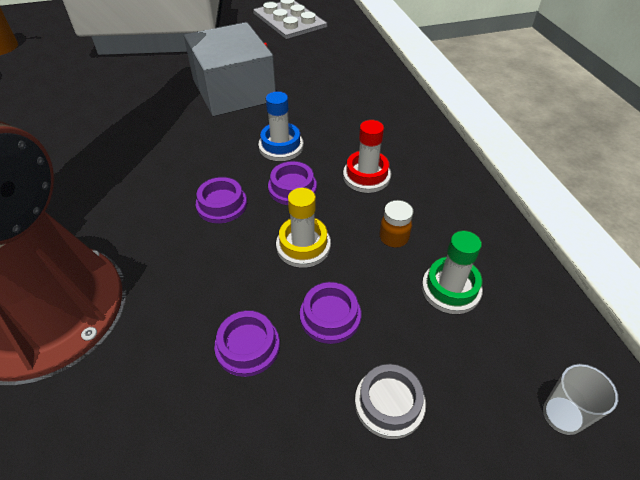

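The views show every vessel in the well of its own colour: red (260,162), green (416,145), blue (185,235) and yellow (333,250) in the top view. The spare well at (495,232) is empty, the jar is unmoved at (347,163), and the robot is clear of everything.

```bash
python3 -c "
from workcell import robot
print(robot.hand_in())"
```

```text
the job is handed in; nothing more can be done
None
```

All four vessels stand upright in the wells that match their caps, the grey spare well is empty, and I handed the job in at about 40 s. `hand_in` gives no verdict, so this rests on my own last checks.

- **Moves:** I made six transfers: green to spare, blue to its well, green to its well, then red to spare, yellow to its well, red to its well. Each vessel was gripped by its cap and lowered until the wrist force showed it touching the floor (12–27 N) before I released it.
- **Vessel positions:** the final estimates put each vessel within about 7 mm of its well's centre, against the 14 mm limit. The largest offset was yellow in the side view (about 7 mm); the top view put it about 1 mm off.
- **Vessel heights:** the estimates scatter from 6 to 19 mm around the 12 mm floor. Four of the eight fall outside or right at the 8–16 mm band: red in both views (19 and 16 mm), yellow in the side view (6 mm) and blue and green within it. I put this down to the networks' roughly 4 mm error, because the gripper's height at set-down matched the height at pick-up to within about 1 mm.
- **Jar:** its position agrees with the start to about 1–2 mm in each view.

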